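# Bolt a cross blank home in the router jig

## Robot

A 6-joint arm with a two-finger parallel gripper is mounted at the origin on a cart in front of the work surface, level with it; the furniture and walls round the work are solid. World frame = base frame: x ahead of the robot, y to its left, z up, the work surface at z = 0. Lengths are in mm, angles in rad, forces in N, time in s.
With the tool pointing down it reaches from about 350 to 875 mm from the base axis. Payload 4.2 kg.
Tool frame: the origin (TCP) lies midway between the tips of the shut fingers; the grasp point (between the pads) lies 19 mm behind it; z points along the fingers, y is the direction in which the jaws open and shut (so a half turn about z gives the same grasp; the last joint's range is limited). The gripper opens to 85 mm and grips with 20 to 120 N. Pads are 22 mm wide; open, the fingers measure 114 mm over their backs; the gripper's body (76 mm by 85 mm) begins 54 mm behind the grasp point. The pads swing forward as they close: fully open they stand 13 mm farther back than shut.
Start: joints at [1.567, 0.385, 0.008, 0, -1.194, -0.259], TCP at [162.334, 603.529, 231.312] pointing down, gripper open.
Joint ranges: [-3.14, 3.14], [-1.21, 2.06], [-1.07, 1.41], [-3.16, 2.05], [-2.99, -0.16], [-3.1, 3.1]. Speed limits (rad/s): [2.79, 2.79, 3.14, 3.14, 3.14, 3.14].

## Interface

Orientations are given as a unit quaternion [x, y, z, w].
In Python, from bench import arm gives the robot as it stands.
- The arm moves only by the tool servo_tool, never from a script. Its argument "rows" is a list of rows, each an object of numbers: "fingers": the finger opening in cm, from 0 to 8.54; "x", "y", "z": the shift along the tool's x, y, z in cm; "turn": the turn about the tool's z in degrees. A call has 1 to 10 rows; each row shifts and turns the commanded pose from where the row before left it, along the tool's axes as they then stand; what a row does not reach is not made up. A row lasts 1/12 s, in which the tool goes at most 41.7 mm and 7.16 degrees, less where a joint would pass 70% of its speed; a pose out of reach is approached as far as the arm can. A call is refused whole if a number of a shift passes 4.17 or a number of a turn 7.16, either way. A call with a gripper value outside its range is refused whole. The fingers move at their own pace and stop on an object; the grip force is fixed at half the most. Time passes only in rows, so rows that do not move let the fingers close. It gives the time, the measured TCP pose, the force and the opening at its end, in the units of the state.
- arm.read_state(): the state, without advancing time (a new reading comes with each control period).
- arm.get_image(name): name is "side" or "top" or "wrist"; returns (picture, depth): 420x560x3 uint8, red, green, blue; 420x560 float32, mm along the optical axis (not along the pixel's ray), 0 where there is no reading.
- arm.camera_model(name): a dict with "fx", "fy", "cx", "cy" (pixels), "pose" (4x4, takes a point from camera to world coordinates). Camera axes: x right, y down, z forward; pixel columns grow to the right and rows downward; lengths in mm; the calibration is good to about 2 mm. A picture is of the moment at which its call begins: read the wrist's pose just before it. camera_model takes no time and is no camera call; for the wrist camera it gives the pose at the moment of the call.
- arm.job_done(): hands the job in, once; it reports no verdict.
The state is a dict: "clock": time; "joints": joint angles; "joint_vel": joint speeds; "joint_efforts": joint torques, N m; "position": TCP position; "ee_rot": TCP orientation; "contact_force": force on the tool from outside, world axes, zero at the start; "wrist_torque": the same for the moment, N m; "gripper_width": finger opening in mm.
Only numpy, scipy, OpenCV 4.12 (cv2) and the standard library are available. Lean on these libraries where they do the work, as an engineer would, in place of code of your own. Each camera call takes 0.05 s, during which the arm holds its last target.

## Task

Clamp the loose wooden blank in the plywood router jig with the jig's barrel bolt: slide the bolt across by its red-knobbed lever until its sprung nose has pushed the blank fully home against the fence, then swing the lever down to the bottom of the notch in the steel plate and let go, so that it stays locked. The plate has been reset by hand, so feel for the notch and never force the lever against it; leave the other things alone.

Things in the scene. Friction and masses are not known exactly. Their poses are not given: they have to be found in the camera images.
- jig: Fixed plywood jig, base 100 x 300 x 16 mm. Origin: centre of its underside; x across (its -x side faces the robot), y along the bolt, z up. The bolt's axis lies at x = 0, z = 50 mm; it advances to +y. Guide blocks at y = -140 to -118 and -30 to -14 mm, tops at z = 63. Cross-shaped pocket at y = 18 to 130 mm: floor z = 40, sides up to z = 52. Nothing stands beyond the -x edge.
- fence_face (a point): Middle of the fence's face, against which the blank has to come: at jig (0, 130, 50) mm, axes as the jig's. The wooden fence is 13 mm thick, its top at jig z = 68 mm.
- keeper: Fixed grey rail on the jig's -x side, origin and axes as the jig's. It carries the upright steel notch plate, 6 mm thick (x = -42 to -36 mm), 100 mm long, top at z = 74, with one open-topped notch 12.5 mm wide, bottom at z = 51. The plate is clamped anew each time: the notch's middle lies anywhere from y = -64 to -40 mm, so it meets the lever at a bolt value of 0.038 to 0.062.
- bolt (a joint): Bolt's slide along the jig's +y, m: 0 back, 0.066 fully forward; starts at 0 to 0.012; friction 1 N. Its sprung rubber nose (14 mm across, gives up to 34 mm, 2 N + 0.18 N/mm) has its tip at jig y = bolt value when not pressed in. It bears on the home blank from about 0.033 on; then the spring pushes back (3 to 7 N at the notch): let go too early, the bolt runs back.
- lever (a joint): Lever's angle about the bolt's axis, rad: 0 straight up, positive down to the jig's -x side. Off the notch its bar (10 mm square) stops on the plate's top edge at about 0.9; in the notch it goes down to about 1.40, on the bottom. Forcing means over 30 N on the plate, which feels 1.3 to 1.5 times the force at the knob. Stays where left (friction 0.7 N at the knob).
- knob (a point): Centre of the red flat round knob (22 mm across, 12 mm thick, with a dark 9 mm boss on each face: 16 mm over the bosses along jig y) at the lever's end, 70 mm from the bolt's axis. At jig y = -102 mm + bolt value; at angle a it lies 70 sin(a) mm to the -x side of the axis, 70 cos(a) mm above it. Pinch it from above over the bosses; it turns between the pads as the lever swings.
- blank_mid (a point): Middle of the loose sawn cross-shaped wooden blank in the jig's pocket, 53 x 98 x 20 mm, lying along jig y with its long stem towards the bolt. Home against the fence its middle is at about jig y = 82 mm; it starts 6 to 15 mm short of that.
- glue: Bystander: white glue bottle with blue band and red cap, 54 mm across, 155 mm tall, standing; origin under its middle.
- spanner: Bystander: grey open-ended spanner, 34 x 173 x 5 mm, lying flat; origin under its middle.
- waiting_blank: Bystander: another sawn cross blank, 56 x 101 x 21 mm, lying flat on the table; origin under its middle.
There are look-alikes about, which are no part of the job. Leave any green, pink or purple look-alike of the part that bears blank_mid alone.

How it is judged:
By the outcome, as a careful person would: the job done as asked, in the order asked, and still so for the second after the job is handed in, with the robot touching nothing.
It also fails if it takes over 72 s, if anything falls off the work surface, if the arm or the gripper's body presses on something with over 40 N, if the wrist force passes 120 N, or if a joint passes its speed limit or range.

## Working session

There is one attempt and no reset: what is moved stays moved. The work goes in short steps, Python scripts to look and compute and a tool call to move; the robot and the scene stay as the last step left them, time stands still between calls to the robot, and variables do not carry over. Pictures are saved under pics/ and viewed, and the job is handed in when it is done.

Besides the shell and the picture viewer there is one more tool, called as name(argument=value, ...), one argument or row to a line, values as JSON. servo_tool: Moves the arm, as the interface text tells. Its arguments: {"type":"object","properties":{"rows":{"type":"array","items":{"type":"object","properties":{"fingers":{"type":"number"},"x":{"type":"number"},"y":{"type":"number"},"z":{"type":"number"},"turn":{"type":"number"}}}}},"required":["rows"]}

```bash
mkdir -p pics; ls; cat > h.py <<'E'
import numpy as np, cv2
from bench import arm
def snap(n,f):
    m=arm.camera_model(n); im,d=arm.get_image(n)
    cv2.imwrite(f'pics/{f}.png',cv2.cvtColor(im,cv2.COLOR_RGB2BGR)); np.savez(f'pics/{f}.npz',im=im,d=d,P=np.array(m['pose']),K=np.array([m['fx'],m['fy'],m['cx'],m['cy']]))
    return im,d,m
def load(f):
    z=np.load(f'pics/{f}.npz'); return z['im'],z['d'],z['P'],z['K']
def cloud(f):
    im,d,P,K=load(f); v,u=np.mgrid[:420,:560]
    c=np.stack([(u-K[2])/K[0]*d,(v-K[3])/K[1]*d,d],-1)
    return c@P[:3,:3].T+P[:3,3]
E
python3 - <<'E'
from h import *
for n in('top','side','wrist'): snap(n,n+'0')
print(arm.read_state())
E
```

```text
pics
{'clock': 0.15, 'joints': array([ 1.56661622e+00,  3.85385337e-01,  6.91491102e-03, -3.28961520e-04,
       -1.19395511e+00, -2.58618769e-01]), 'joint_vel': array([ 0.00146988, -0.00187463,  0.0033011 ,  0.00129835,  0.00076478,
        0.00268865]), 'joint_efforts': array([ 2.65444069e-04, -3.92676938e+01,  1.88582307e+01,  4.18854386e+00,
       -3.40661303e-03, -3.14471521e-06]), 'position': array([162.23147707, 603.12736893, 230.46328556]), 'ee_rot': array([ 9.91371219e-01, -1.31081727e-01, -4.83002317e-05,  8.27420490e-04]), 'contact_force': array([-0.23627403,  0.74416275,  0.17958302]), 'wrist_torque': array([-0.01034244, -0.03061781,  0.04189789]), 'gripper_width': 85.24603062888161}
```

View pics/top0.png

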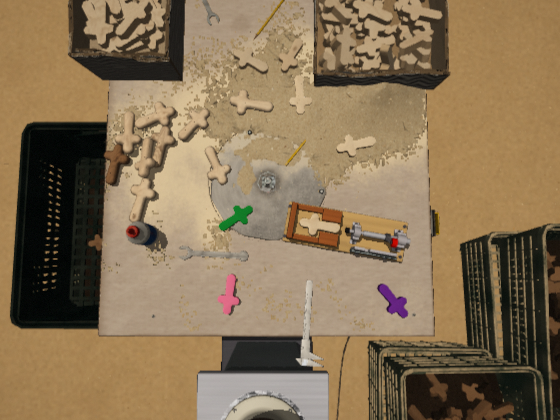

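View pics/side0.png

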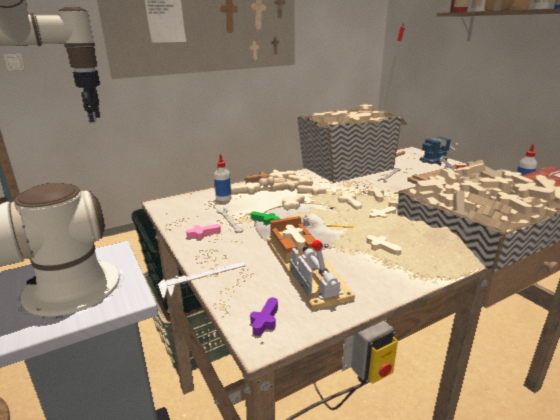

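View pics/wrist0.png

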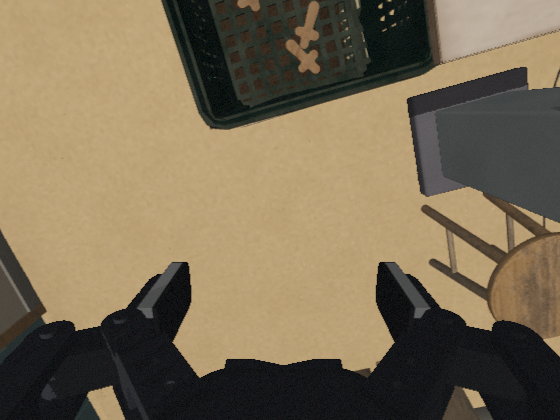

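```bash
python3 - <<'E'
from h import *
im,d,P,K=load('top0'); C=cloud('top0')
cv2.imwrite('pics/topcrop.png',cv2.resize(cv2.cvtColor(im[190:275,270:425],cv2.COLOR_RGB2BGR),None,fx=5,fy=5,interpolation=cv2.INTER_CUBIC))
im2,*_=load('side0')
cv2.imwrite('pics/sidecrop.png',cv2.resize(cv2.cvtColor(im2[200:310,250:365],cv2.COLOR_RGB2BGR),None,fx=5,fy=5,interpolation=cv2.INTER_CUBIC))
for (u,v) in [(395,242),(235,216),(268,182),(289,206),(340,205),(405,255),(408,222),(285,238),(313,222),(380,228),(300,300),(140,233)]:
    print(u,v,im[v,u],C[v,u].round(1))
print(K,P.round(3))
r=im.astype(int)
for n,D in(('top0',0),('side0',0)):
    im,_,_,_=load(n);C=cloud(n);h=cv2.cvtColor(im,cv2.COLOR_RGB2HSV)
    m=((h[...,0]<6)|(h[...,0]>174))&(h[...,1]>200)&(h[...,2]>100)
    k,l,s,c=cv2.connectedComponentsWithStats(m.astype('uint8'))
    for i in range(1,k):
        if s[i,4]>8: print(n,c[i],s[i],np.median(C[l==i],0).round(1),C[l==i].min(0).round(),C[l==i].max(0).round())
E
```

```text
395 242 [199  10   0] [ 461.7 -295.   126. ]
235 216 [ 19 128  41] [529.8  68.9  22.2]
268 182 [160 158 145] [615.3 -12.1  20.4]
289 206 [75 70 71] [556.1 -64.5  13.7]
340 205 [170 149 124] [ 561.3 -194.3   -4.2]
405 255 [172 153 129] [ 4.355e+02 -3.539e+02  4.000e-01]
408 222 [174 153 130] [ 518.5 -365.4   -4.4]
285 238 [178 140  81] [476.2 -54.4  16.3]
313 222 [204 178 138] [ 512.1 -119.9   57.9]
380 228 [190 151  89] [ 501.8 -290.3   12.1]
300 300 [176 156 132] [324.4 -91.7   1. ]
140 233 [68 63 57] [481.4 275.4 108.8]
[441.5054515  441.5054515  273.33396372 216.00114433] [[ 2.000000e-03 -9.940000e-01  1.060000e-01  4.144170e+02]
 [-1.000000e+00 -3.000000e-03 -2.000000e-03 -2.348200e+01]
 [ 2.000000e-03 -1.060000e-01 -9.940000e-01  1.104088e+03]
 [ 0.000000e+00  0.000000e+00  0.000000e+00  1.000000e+00]]
top0 [133.55555556 233.94444444] [130 231   8   6  18] [477.3 282.9 128.4] [473. 278. 123.] [485. 291. 137.]
top0 [394.25581395 242.23255814] [392 238   6   9  43] [ 461.6 -293.   125.7] [ 453. -300.  119.] [ 471. -288.  130.]
side0 [220.77777778 164.55555556] [219 164   5   2   9] [480.6 277.5 122.1] [475. 274. 120.] [488. 283. 125.]
side0 [315.84313725 244.25490196] [312 241  10   9  51] [ 454.8 -296.6  124.6] [ 450. -301.  113.] [ 466. -289.  129.]
side0 [385.26666667 370.35      ] [380 365  11  11  60] [ 519.7 -462.  -104. ] [  46. -870. -117.] [ 532. -460.  533.]
```

View pics/topcrop.png

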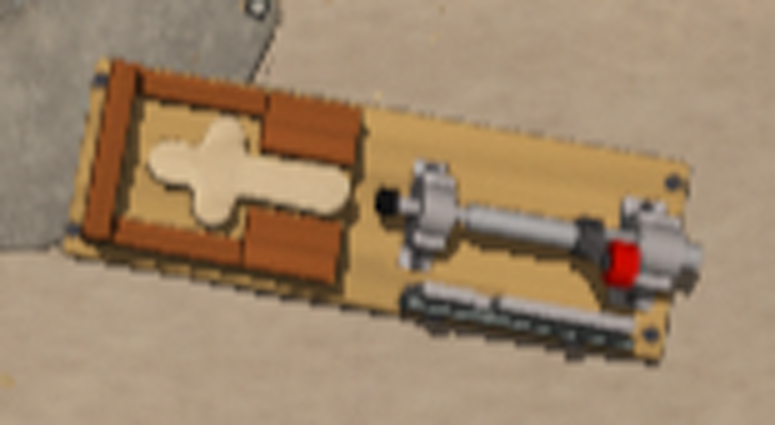

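View pics/sidecrop.png

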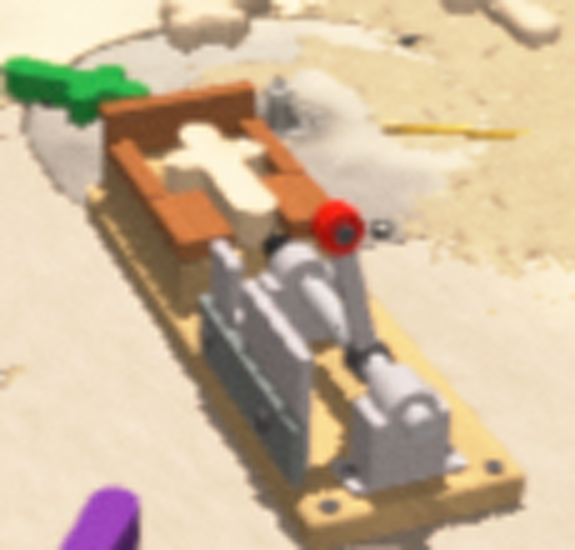

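```bash
python3 - <<'E'
from h import *
C=cloud('top0'); im,d,P,K=load('top0')
v,u=np.mgrid[:420,:560]
roi=(u>275)&(u<420)&(v>192)&(v<272)
h=cv2.cvtColor(im,cv2.COLOR_RGB2HSV)
for lo,hi in((9,24),(8,70)):
    m=roi&(C[...,2]>lo)&(C[...,2]<hi)&(h[...,1]>95)
    k,l,s,c=cv2.connectedComponentsWithStats(m.astype('uint8'))
    print(s[1:][s[1:,4]>20])
    pts=C[m][:,:2].astype(np.float32)
    print(m.sum(),cv2.minAreaRect(pts))
# bolt ridge
m=roi&(C[...,2]>50)&(C[...,2]<62)&(u>355)&(u<395)&(v>222)&(v<242)
p=C[m]; print(len(p)); q=p[:,:2]; print(cv2.fitLine(q.astype(np.float32),cv2.DIST_HUBER,0,.01,.01).ravel())
# fence: saturated red-brown
m=roi&(C[...,2]>62)&(u<305)&(h[...,1]>120); print(m.sum(),cv2.minAreaRect(C[m][:,:2].astype(np.float32)),np.median(C[m][:,2]))
E
```

```text
[[ 284  202    9   33   93]
 [ 283  211  125   51 1746]]
1886 ((493.0973815917969, -203.26722717285156), (299.15472412109375, 100.0604248046875), 80.013427734375)
[[ 283  202  125   60 3347]]
3374 ((493.0973815917969, -203.26722717285156), (299.15472412109375, 100.0604248046875), 80.013427734375)
199
[ 1.3518003e-01  9.9082106e-01  4.8291010e+02 -2.6251950e+02]
198 ((483.85552978515625, -57.9547119140625), (22.63562774658203, 153.38819885253906), 71.99251556396484) 66.60571638635793
```

servo_tool(
  rows=[
    {"x": 3.15, "y": 2.35},
    {"x": 3.15, "y": 2.35},
    {"x": 3.15, "y": 2.35},
    {"x": 3.15, "y": 2.35},
    {"x": 3.15, "y": 2.35},
    {"x": 3.15, "y": 2.35},
    {"x": 3.15, "y": 2.35},
    {"x": 3.15, "y": 2.35},
    {"x": 3.15, "y": 2.35},
    {"x": 3.15, "y": 2.35},
  ],
)

```text
invalid input at $.rows[0]: expected keys fingers, x, y, z, turn
```

servo_tool(
  rows=[
    {"x": 3.15, "y": 2.35},
    {"x": 3.15, "y": 2.35},
    {"x": 2, "y": 3.5},
    {"x": 0.3, "y": 4.0},
    {"x": 0.3, "y": 4.0},
    {"x": 0.3, "y": 4.0},
    {"x": 0.3, "y": 4.0},
    {"x": 0.3, "y": 4.0},
    {"x": 0.3, "y": 4.0},
    {"x": 0.3, "y": 4.0},
  ],
)

```text
invalid input at $.rows[0]: expected keys fingers, x, y, z, turn
```

servo_tool(
  rows=[
    {"x": 0.3, "y": 4.0},
    {"x": 0.3, "y": 4.0, "turn": -3},
    {"x": 0.3, "y": 2.0, "turn": -3},
  ],
)

```text
invalid input at $.rows[0]: expected keys fingers, x, y, z, turn
```

```bash
python3 - <<'E'
from h import *
print(arm.read_state()['position'],arm.read_state()['ee_rot'],arm.read_state()['clock'])
im,d,m=snap('wrist','w1'); print(np.round(m['pose'],3),m['fx'])
E
```

```text
[162.23147707 603.12736893 230.46328556] [ 9.91371219e-01 -1.31081727e-01 -4.83002317e-05  8.27420490e-04] 0.15
[[-2.60000e-01 -9.24000e-01 -2.81000e-01  2.32890e+02]
 [-9.66000e-01  2.49000e-01  7.30000e-02  5.84008e+02]
 [ 3.00000e-03  2.91000e-01 -9.57000e-01  3.72084e+02]
 [ 0.00000e+00  0.00000e+00  0.00000e+00  1.00000e+00]] 316.23789055033626
```

View pics/w1.png

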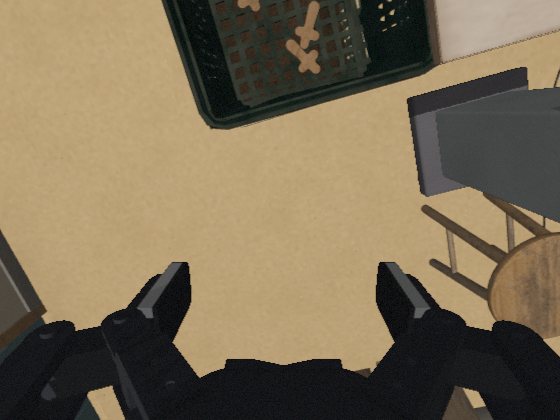

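servo_tool(
  rows=[
    {"x": 3.15, "y": 2.35, "z": 0, "turn": 0, "fingers": 8.5},
    {"x": 3.15, "y": 2.35, "z": 0, "turn": 0, "fingers": 8.5},
    {"x": 3.15, "y": 2.35, "z": 0, "turn": 0, "fingers": 8.5},
    {"x": 3.15, "y": 2.35, "z": 0, "turn": 0, "fingers": 8.5},
    {"x": 3.15, "y": 2.35, "z": 0, "turn": 0, "fingers": 8.5},
    {"x": 3.15, "y": 2.35, "z": 0, "turn": 0, "fingers": 8.5},
    {"x": 3.15, "y": 2.35, "z": 0, "turn": 0, "fingers": 8.5},
    {"x": 3.15, "y": 2.35, "z": 0, "turn": 0, "fingers": 8.5},
    {"x": 3.15, "y": 2.35, "z": 0, "turn": 0, "fingers": 8.5},
    {"x": 3.15, "y": 2.35, "z": 0, "turn": 0, "fingers": 8.5},
  ],
)

```text
clock: 1.03
position: [406.2, 293.0, 231.5]
ee_rot: [0.991, -0.131, 0.0, -0.0]
contact_force: [0.5, 1.0, -0.3]
gripper_width: 85.1
```

servo_tool(
  rows=[
    {"x": 3.15, "y": 2.35, "z": 0, "turn": 0, "fingers": 8.5},
    {"x": 3.15, "y": 2.35, "z": 0, "turn": 0, "fingers": 8.5},
    {"x": 2, "y": 3.5, "z": 0, "turn": 0, "fingers": 8.5},
    {"x": 0.3, "y": 4, "z": 0, "turn": 0, "fingers": 8.5},
    {"x": 0.3, "y": 4, "z": 0, "turn": 0, "fingers": 8.5},
    {"x": 0.3, "y": 4, "z": 0, "turn": 0, "fingers": 8.5},
    {"x": 0.3, "y": 4, "z": 0, "turn": 0, "fingers": 8.5},
    {"x": 0.3, "y": 4, "z": 0, "turn": 0, "fingers": 8.5},
    {"x": 0.3, "y": 4, "z": 0, "turn": 0, "fingers": 8.5},
    {"x": 0.3, "y": 4, "z": 0, "turn": 0, "fingers": 8.5},
  ],
)

```text
clock: 1.87
position: [410.9, -83.5, 231.6]
ee_rot: [0.991, -0.131, 0.0, -0.0]
contact_force: [1.3, -0.6, -0.4]
gripper_width: 85.2
```

servo_tool(
  rows=[
    {"x": 0.3, "y": 4, "z": 0, "turn": 0, "fingers": 8.5},
    {"x": 0.3, "y": 4, "z": 0, "turn": -3, "fingers": 8.5},
    {"x": 0.3, "y": 2, "z": 0, "turn": -3, "fingers": 8.5},
    {"x": 0, "y": 0, "z": 0, "turn": 0, "fingers": 6},
  ],
)

```text
clock: 2.2
position: [394.8, -183.7, 231.2]
ee_rot: [0.997, -0.081, -0.0, 0.0]
contact_force: [0.4, 0.0, -0.3]
gripper_width: 75.1
```

```bash
python3 - <<'E'
from h import *
print(arm.read_state()['position'],arm.read_state()['ee_rot'],arm.read_state()['clock'])
im,d,m=snap('wrist','w2'); print(np.round(m['pose'],3),m['fx'])
E
```

```text
[ 394.77506991 -183.71411036  231.17524993] [ 9.96734311e-01 -8.07503422e-02 -2.22751477e-04  2.12906650e-04] 2.2
[[-1.61000e-01 -9.44000e-01 -2.88000e-01  4.67022e+02]
 [-9.87000e-01  1.54000e-01  4.60000e-02 -1.95692e+02]
 [ 1.00000e-03  2.91000e-01 -9.57000e-01  3.72765e+02]
 [ 0.00000e+00  0.00000e+00  0.00000e+00  1.00000e+00]] 316.23789055033626
```

View pics/w2.png

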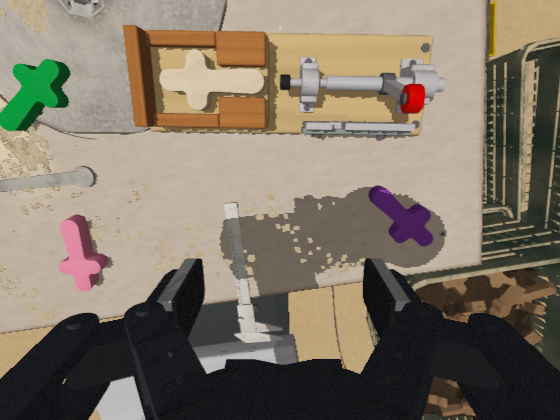

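```bash
python3 - <<'E'
from h import *
im,d,P,K=load('w2'); C=cloud('w2')
cv2.imwrite('pics/w2c.png',cv2.resize(cv2.cvtColor(im[60:145,270:450],cv2.COLOR_RGB2BGR),None,fx=4.4,fy=4.4,interpolation=cv2.INTER_CUBIC))
v,u=np.mgrid[:420,:560]
roi=(u>120)&(u<450)&(v>20)&(v<145)
h=cv2.cvtColor(im,cv2.COLOR_RGB2HSV)
m=roi&(C[...,2]>9)&(C[...,2]<24)&(h[...,1]>95)&(u>268)&(u<440)
pts=C[m][:,:2].astype(np.float32); print(m.sum(),cv2.minAreaRect(pts),np.median(C[m][:,2]))
# bolt shaft
m=roi&(C[...,2]>52)&(C[...,2]<62)&(u>325)&(u<375)&(v>68)&(v<100)
print(m.sum(),cv2.fitLine(C[m][:,:2].astype(np.float32),cv2.DIST_HUBER,0,.01,.01).ravel(),np.median(C[m],0))
m=roi&(C[...,2]>63)&(C[...,2]<72)&(u<155); pts=C[m][:,:2].astype(np.float32); print('fence',cv2.minAreaRect(pts),np.median(C[m][:,2]))
m=roi&(C[...,2]>68)&(C[...,2]<80)&(v>112)&(u>290)&(u<430); p=C[m]; print('plate',len(p),cv2.minAreaRect(p[:,:2].astype(np.float32)),np.median(p[:,2]),cv2.fitLine(p[:,:2].astype(np.float32),cv2.DIST_HUBER,0,.01,.01).ravel())
m=((h[...,0]<6)|(h[...,0]>174))&(h[...,1]>200)&(h[...,2]>100)&roi&(C[...,2]>90)
print('knob',C[m].min(0),C[m].max(0),np.median(C[m],0),u[m].mean(),v[m].mean())
print('dark nose',)
E
```

```text
9891 ((481.68035888671875, -267.59613037109375), (166.3488006591797, 98.55451965332031), 79.95985412597656) 15.05727156956226
606 [ 1.8646510e-01  9.8246157e-01  4.8200888e+02 -2.6235901e+02] [ 481.96006913 -262.33016713   54.58173527]
fence ((516.2755737304688, -69.62309265136719), (13.543109893798828, 85.38577270507812), 79.91831970214844) 66.72205923491612
plate 663 ((442.24200439453125, -264.2384033203125), (100.31478118896484, 6.082845211029053), 79.85528564453125) 72.79999329841263 [ 1.7346789e-01  9.8483950e-01  4.4179697e+02 -2.6661374e+02]
knob [ 450.03320942 -300.39102123  111.25510572] [ 470.96517501 -287.08654696  129.37103823] [ 460.32781334 -292.40070378  125.78435302] 413.3951310861423 98.19475655430712
dark nose
```

View pics/w2c.png

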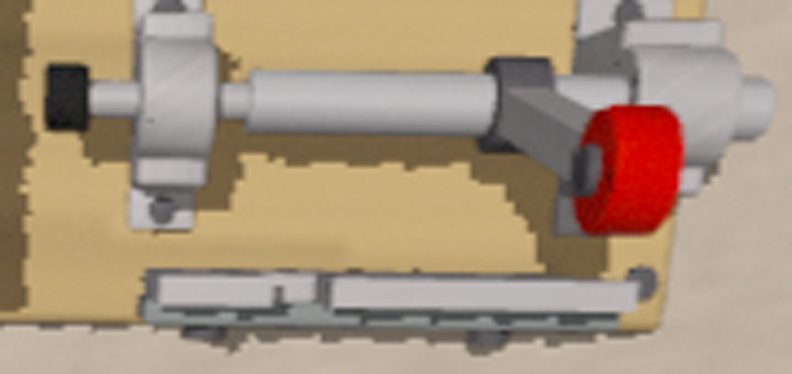

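```bash
cat >> h.py <<'E'
t=np.radians(-10.0); XJ=np.array([np.cos(t),np.sin(t)]); YJ=np.array([-np.sin(t),np.cos(t)]); OX,OY=520.4,-114.6
def j(C): # world->jig mm
    return np.stack([C[...,:2]@XJ-OX, C[...,:2]@YJ-OY, C[...,2]],-1)
def w(q): q=np.asarray(q,float); return np.append((q[0]+OX)*XJ+(q[1]+OY)*YJ,q[2])
E
python3 - <<'E'
from h import *
im,d,P,K=load('w2'); C=j(cloud('w2'))
h=cv2.cvtColor(im,cv2.COLOR_RGB2HSV)
m=(abs(C[...,0]+39)<2.2)&(C[...,2]>10)&(C[...,2]<90)
for y in range(-110,15,2):
    s=m&(abs(C[...,1]-y)<1)
    if s.sum(): print(y,s.sum(),C[s][:,2].max().round(1),np.median(C[s][:,2]).round(1),end=' | ')
m=((h[...,0]<6)|(h[...,0]>174))&(h[...,1]>200)&(h[...,2]>100)&(C[...,2]>90)&(C[...,2]<140)
q=C[m];print('knob',np.percentile(q,[2,98],0).round(1))
# nose black
v,u=np.mgrid[:420,:560]
m=(im.max(-1)<40)&(u>275)&(u<295)&(v>70)&(v<95);print('nose',np.percentile(C[m],[3,97],0).round(1))
m=(u>155)&(u<268)&(v>45)&(v<118)&(h[...,1]<110)&(C[...,2]>52);print('blank',np.percentile(C[m],[1,99],0).round(1))
m=(abs(C[...,0])<30)&(C[...,2]>63.)&(C[...,2]<71)&(u<160);print('fence',np.percentile(C[m],[2,98],0).round(1))
print(w([-39,-95,60]), w([0,-95,120]))
E
```

```text
-110 11 73.8 72.8 | -108 10 73.9 73.2 | -106 10 74.1 72.7 | -104 13 74.4 72.9 | -102 10 73.6 72.6 | -100 10 73.6 72.8 | -98 12 73.2 72.5 | -96 10 73.9 72.7 | -94 12 73.7 73.2 | -92 12 73.8 73.0 | -90 9 74.5 72.6 | -88 10 73.9 73.2 | -86 12 74.3 73.0 | -84 12 73.4 72.7 | -82 10 73.7 73.0 | -80 10 74.4 73.1 | -78 9 74.6 72.5 | -76 9 74.3 72.5 | -74 11 74.1 73.0 | -72 11 73.8 72.6 | -70 11 73.7 72.7 | -68 10 74.0 73.6 | -66 10 74.2 73.0 | -64 11 73.7 72.8 | -62 11 74.3 72.8 | -60 12 73.8 72.9 | -58 10 73.4 72.8 | -56 22 73.8 67.4 | -54 18 70.9 53.3 | -52 10 50.9 50.0 | -50 10 51.3 50.0 | -48 11 51.2 50.1 | -46 6 51.4 50.2 | -42 7 73.3 72.6 | -40 10 74.9 72.6 | -38 11 75.3 73.4 | -36 13 75.1 72.9 | -34 10 74.3 72.9 | -32 10 74.1 73.1 | -30 10 73.7 73.0 | -28 11 73.6 72.5 | -26 13 74.6 73.0 | -24 11 74.3 73.3 | -22 10 73.8 72.7 | -20 10 74.5 73.0 | -18 26 72.6 40.5 | -16 7 16.3 14.9 | -14 5 16.8 14.7 | -12 8 16.3 15.5 | -10 8 15.7 15.0 | -8 8 15.9 15.0 | -6 8 15.7 15.0 | -4 8 16.3 15.0 | -2 4 15.7 15.6 | 0 8 16.4 15.4 | 2 9 16.7 14.8 | 4 10 15.4 14.5 | 6 10 16.1 14.9 | 8 6 17.3 15.6 | 10 9 16.9 15.1 | 12 10 16.0 15.2 | 14 10 16.4 15.2 | knob [[ -25.8 -100.1  114.2]
 [  -6.3  -89.6  128.7]]
nose [[-5.6 -2.7 51.9]
 [ 6.   4.9 57.1]]
blank [[-24.8  21.6  54.3]
 [ 23.5 114.6  60.5]]
fence [[-29.  129.3  63.7]
 [ 28.8 141.7  68.3]]
[ 437.68979426 -290.00993776   60.        ] [ 476.09729663 -296.78221669  120.        ]
```

The wrist view shows the red knob at (413,98) on the lever and the notch at about (339,127), y about -49 in the jig frame. The wooden blank is in the pocket around (210,80).

Possible mix-ups are the red knob at top (394,242), the red glue cap at top (133,233) and the red e-stop in the side view at (385,370). For the blank there are the green, pink and purple crosses at wrist (33,95), (80,255) and (402,217). I choose the knob on the jig lever; the close crop confirms it.

servo_tool(
  rows=[
    {"x": 1.6, "y": 1.95, "z": 1.3, "turn": 0.9, "fingers": 5},
    {"x": 1.6, "y": 1.95, "z": 1.3, "turn": 0, "fingers": 5},
    {"x": 1.6, "y": 1.95, "z": 1.3, "turn": 0, "fingers": 5},
    {"x": 1.6, "y": 1.95, "z": 1.3, "turn": 0, "fingers": 5},
    {"x": 1.6, "y": 1.95, "z": 1.3, "turn": 0, "fingers": 5},
    {"x": 0, "y": 0, "z": 0, "turn": 0, "fingers": 5},
    {"x": 0, "y": 0, "z": 0, "turn": 0, "fingers": 5},
    {"x": 0, "y": 0, "z": 0, "turn": 0, "fingers": 5},
  ],
)

```text
clock: 2.92
position: [458.0, -289.6, 166.2]
ee_rot: [0.996, -0.086, -0.0, -0.0]
contact_force: [-0.0, 0.6, 0.7]
gripper_width: 50.0
```

```bash
cat > st.py <<'E'
from h import *
s=arm.read_state(); q=s['ee_rot']
f=s['contact_force']
print('t',s['clock'],'jig',j(s['position']).round(1),'yaw',np.degrees(2*np.arctan2(q[1],q[0])).round(2),'F jig',np.round([f[:2]@XJ,f[:2]@YJ,f[2]],1),'w',round(s['gripper_width'],1),'T',s['wrist_torque'].round(2))
E
python3 - <<'E'
import st
from h import *
snap('wrist','w3'); C=j(cloud('w3')); im,*_=load('w3');h=cv2.cvtColor(im,cv2.COLOR_RGB2HSV)
m=((h[...,0]<6)|(h[...,0]>174))&(h[...,1]>200)&(h[...,2]>100)&(C[...,2]>90)&(C[...,2]<140)
print(np.percentile(C[m],[2,98],0).round(1))
m=(abs(C[...,0]+39)<2.2)&(C[...,2]<60)&(C[...,2]>47)&(C[...,1]>-70)&(C[...,1]<-30); print('notch',np.percentile(C[m],[2,98],0).round(1))
E
```

```text
t 2.9167 jig [-19.1 -91.  166.2] yaw -9.92 F jig [-0.1  0.6  0.7] w 50.0 T [0.03 0.   0.01]
[[ -23.2 -101.1  116. ]
 [  -5.4  -90.2  128.8]]
notch [[-41.1 -53.5  49.1]
 [-37.  -42.3  57.4]]
```

View pics/w3.png

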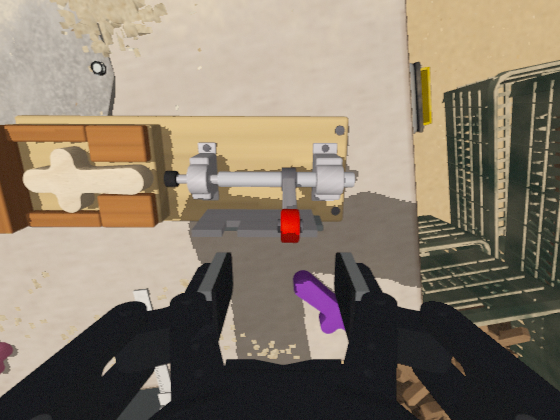

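The knob is at (291,226), between the fingers as seen from above, with the notch at about (234,222). I'll descend and pinch.

servo_tool(
  rows=[
    {"x": 0.1, "y": 0.45, "z": 1.6, "turn": 0, "fingers": 5},
    {"x": 0, "y": 0, "z": 1.6, "turn": 0, "fingers": 5},
    {"x": 0, "y": 0, "z": 1.6, "turn": 0, "fingers": 5},
    {"x": 0, "y": 0, "z": 1.6, "turn": 0, "fingers": 5},
    {"x": 0, "y": 0, "z": 0, "turn": 0, "fingers": 5},
    {"x": 0, "y": 0, "z": 0, "turn": 0, "fingers": 5},
  ],
)

```text
clock: 3.47
position: [458.0, -294.3, 102.9]
ee_rot: [0.996, -0.086, -0.0, 0.0]
contact_force: [1.1, 0.7, 0.6]
gripper_width: 50.4
```

servo_tool(
  rows=[
    {"x": 0, "y": 0, "z": 0, "turn": 0, "fingers": 3},
    {"x": 0, "y": 0, "z": 0, "turn": 0, "fingers": 2.2},
    {"x": 0, "y": 0, "z": 0, "turn": 0, "fingers": 1.4},
    {"x": 0, "y": 0, "z": 0, "turn": 0, "fingers": 1.2},
    {"x": 0, "y": 0, "z": 0, "turn": 0, "fingers": 1.2},
    {"x": 0, "y": 0, "z": 0, "turn": 0, "fingers": 1.2},
    {"x": 0, "y": 0, "z": 0, "turn": 0, "fingers": 1.2},
  ],
)

```text
clock: 4.05
position: [458.8, -295.5, 103.8]
ee_rot: [0.996, -0.087, 0.001, 0.0]
contact_force: [-1.0, 1.1, 6.0]
gripper_width: 13.6
```

```bash
python3 - <<'E'
import st
from h import *
snap('wrist','w4'); snap('side','s4')
im,*_=load('s4');cv2.imwrite('pics/s4c.png',cv2.resize(cv2.cvtColor(im[170:310,230:370],cv2.COLOR_RGB2BGR),None,fx=4,fy=4))
E
```

```text
t 4.05 jig [-17.2 -96.7 103.8] yaw -9.93 F jig [-1.2  0.9  6. ] w 13.6 T [0.31 0.26 0.01]
```

View pics/w4.png

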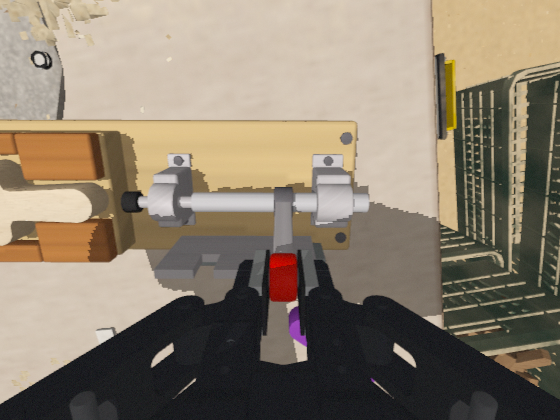

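View pics/s4c.png

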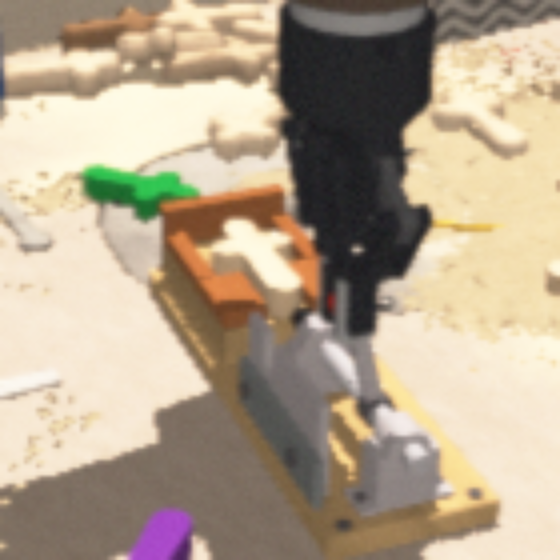

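The pads hold the red knob at (283,277), clear of the plate. Next I slide the bolt forward.

servo_tool(
  rows=[
    {"x": 0, "y": -0.2, "z": 0, "turn": 0, "fingers": 1.2},
    {"x": 0, "y": -0.4, "z": 0, "turn": 0, "fingers": 1.2},
    {"x": 0, "y": -0.4, "z": 0, "turn": 0, "fingers": 1.2},
    {"x": 0, "y": -0.4, "z": 0, "turn": 0, "fingers": 1.2},
    {"x": 0, "y": -0.4, "z": 0, "turn": 0, "fingers": 1.2},
    {"x": 0, "y": -0.4, "z": 0, "turn": 0, "fingers": 1.2},
    {"x": 0, "y": 0, "z": 0, "turn": 0, "fingers": 1.2},
  ],
)

```text
clock: 4.73
position: [462.7, -273.6, 103.8]
ee_rot: [0.996, -0.086, 0.001, 0.001]
contact_force: [-1.3, 0.9, 6.8]
gripper_width: 13.5
```

```bash
python3 st.py
```

```text
t 4.7333 jig [-17.2 -74.5 103.8] yaw -9.91 F jig [-1.4  0.7  6.8] w 13.5 T [0.39 0.22 0.01]
```

servo_tool(
  rows=[
    {"x": 0, "y": -0.3, "z": 0, "turn": 0, "fingers": 1.2},
    {"x": 0, "y": -0.3, "z": 0, "turn": 0, "fingers": 1.2},
    {"x": 0, "y": -0.3, "z": 0, "turn": 0, "fingers": 1.2},
    {"x": 0, "y": -0.3, "z": 0, "turn": 0, "fingers": 1.2},
    {"x": 0, "y": -0.3, "z": 0, "turn": 0, "fingers": 1.2},
    {"x": 0, "y": -0.3, "z": 0, "turn": 0, "fingers": 1.2},
    {"x": 0, "y": -0.3, "z": 0, "turn": 0, "fingers": 1.2},
    {"x": 0, "y": -0.3, "z": 0, "turn": 0, "fingers": 1.2},
    {"x": 0, "y": 0, "z": 0, "turn": 0, "fingers": 1.2},
    {"x": 0, "y": 0, "z": 0, "turn": 0, "fingers": 1.2},
  ],
)

```text
clock: 5.57
position: [466.8, -251.0, 103.8]
ee_rot: [0.996, -0.086, 0.001, 0.001]
contact_force: [-0.8, -2.6, 5.7]
gripper_width: 13.4
```

```bash
python3 - <<'E'
import st
from h import *
snap('wrist','w5'); snap('top','t5')
im,*_=load('t5');cv2.imwrite('pics/t5c.png',cv2.resize(cv2.cvtColor(im[190:275,270:425],cv2.COLOR_RGB2BGR),None,fx=5,fy=5,interpolation=cv2.INTER_CUBIC))
C=j(cloud('t5')); v,u=np.mgrid[:420,:560]
E
```

```text
t 5.5667 jig [-17.1 -51.5 103.8] yaw -9.92 F jig [-0.4 -2.7  5.7] w 13.4 T [-1.03  0.4   0.01]
```

View pics/w5.png

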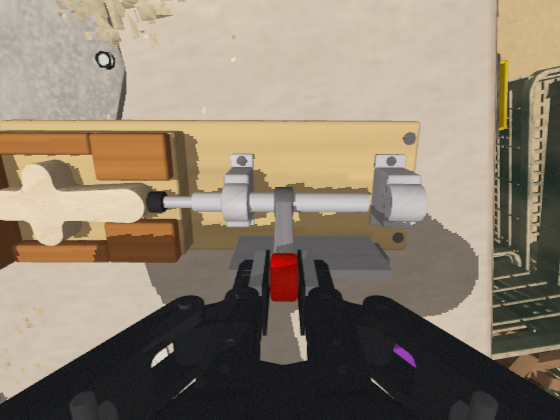

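View pics/t5c.png

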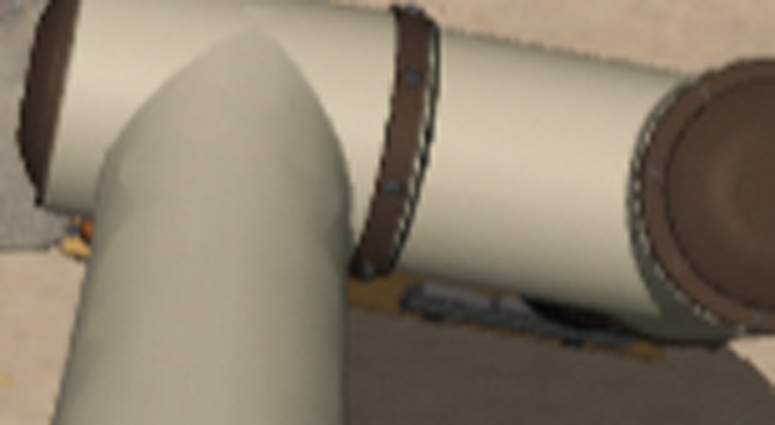

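```bash
python3 - <<'E'
from h import *
for f in('w2','w3','w4','w5'):
    C=j(cloud(f)); im,*_=load(f);h=cv2.cvtColor(im,cv2.COLOR_RGB2HSV);v,u=np.mgrid[:420,:560]
    p=(C[...,0]>-43)&(C[...,0]<-35)&(C[...,2]>70)&(C[...,2]<76)&(C[...,1]<0)&(C[...,1]>-130)
    y=np.sort(C[p][:,1]); g=np.diff(y); i=g.argmax()
    r=((h[...,0]<6)|(h[...,0]>174))&(h[...,1]>200)&(h[...,2]>60)&(C[...,2]>90)&(C[...,2]<140)
    b=(C[...,0]<-4)&(C[...,0]>-13)&(C[...,2]>68)&(C[...,2]<108)&(C[...,1]<-20)&(C[...,1]>-110)&(im.max(-1)>70)
    k=(im.max(-1)<40)&(C[...,2]>50)&(C[...,2]<60)&(abs(C[...,0])<8)&(C[...,1]>-5)
    n=(u>0)&(h[...,1]<110)&(C[...,2]>52)&(C[...,2]<64)&(C[...,1]>15)&(abs(C[...,0])<30)
    print(f,'plate',y[[0,-1]].round(1),'gap',y[i].round(1),y[i+1].round(1),'knob',np.percentile(C[r][:,1],[2,98]).round(1),'bar',b.sum(),np.percentile(C[b][:,1],[3,97]).round(1) if b.sum() else '', 'nose',np.percentile(C[k][:,1],[3,97]).round(1) if k.sum() else '','blank',np.percentile(C[n][:,1],[.5,99.5]).round(1))
E
```

```text
w2 plate [-119.   -18.7] gap -54.8 -42.6 knob [-100.1  -89.6] bar 159 [-96.7 -90.6] nose [-2.7  4.9] blank [ 21.6 115.5]
w3 plate [-118.6  -18.6] gap -104.9 -89.1 knob [-101.1  -90.2] bar 183 [-100.5  -91.4] nose [-4.   3.8] blank [ 21.  115.3]
w4 plate [-69.4 -18.3] gap -54.7 -42.5 knob [-102.5  -91.4] bar 482 [-102.1  -92.2] nose [-4.9  3.6] blank [20.6 81.5]
w5 plate [-118.8  -18.5] gap -80.2 -24.4 knob [-57.7 -46.7] bar 474 [-57.2 -47.4] nose [23.8 33. ] blank [ 18.4 121.7]
```

Bolt is about 0.050 with the blank's stem end at about y = 33, so it is home. Bar y is -52.3 and the notch -48.6, so I advance 3.7 mm and swing to about 0.8 rad, short of the plate edge.

servo_tool(
  rows=[
    {"x": 0, "y": -0.2, "z": 0, "turn": 0, "fingers": 1.2},
    {"x": 0, "y": -0.17, "z": 0, "turn": 0, "fingers": 1.2},
    {"x": -0.56, "y": 0, "z": 0.17, "turn": 0, "fingers": 1.2},
    {"x": -0.57, "y": 0, "z": 0.2, "turn": 0, "fingers": 1.2},
    {"x": -0.47, "y": 0, "z": 0.23, "turn": 0, "fingers": 1.2},
    {"x": -0.46, "y": 0, "z": 0.25, "turn": 0, "fingers": 1.2},
    {"x": -0.43, "y": 0, "z": 0.3, "turn": 0, "fingers": 1.2},
    {"x": -0.42, "y": 0, "z": 0.32, "turn": 0, "fingers": 1.2},
    {"x": 0, "y": 0, "z": 0, "turn": 0, "fingers": 1.2},
    {"x": 0, "y": 0, "z": 0, "turn": 0, "fingers": 1.2},
  ],
)

```text
clock: 6.5
position: [438.7, -242.6, 89.2]
ee_rot: [0.996, -0.087, 0.001, 0.001]
contact_force: [-3.0, -5.1, 5.7]
gripper_width: 13.8
```

```bash
cat > an.py <<'E'
import st,sys
from h import *
f=sys.argv[1]; snap('wrist',f)
C=j(cloud(f)); im,*_=load(f);h=cv2.cvtColor(im,cv2.COLOR_RGB2HSV)
p=(C[...,0]>-43)&(C[...,0]<-35)&(C[...,2]>70)&(C[...,2]<76)&(C[...,1]<0)&(C[...,1]>-130)
y=np.sort(C[p][:,1])
r=((h[...,0]<6)|(h[...,0]>174))&(h[...,1]>200)&(h[...,2]>60)&(C[...,2]>50)&(C[...,2]<140)
g=np.diff(y);i=np.sort(g.argsort()[-3:])
print('plate',y[[0,-1]].round(1),[(y[k].round(1),y[k+1].round(1)) for k in i],'knob',np.percentile(C[r],[2,98],0).round(1).tolist())
E
python3 an.py w6
```

```text
t 6.5 jig [-46.2 -48.1  89.2] yaw -9.96 F jig [-2.1 -5.6  5.7] w 13.8 T [-1.43  0.4  -0.07]
plate [-118.7  -18.6] [(np.float64(-55.4), np.float64(-55.0)), (np.float64(-54.9), np.float64(-42.0)), (np.float64(-39.2), np.float64(-38.8))] knob [[-49.6, -54.3, 101.7], [-32.5, -43.3, 115.3]]
```

View pics/w6.png

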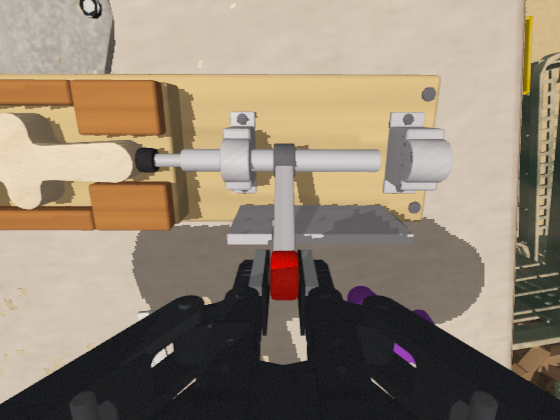

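servo_tool(
  rows=[
    {"x": -0.26, "y": -0.03, "z": 0.23, "turn": 0, "fingers": 1.2},
    {"x": -0.25, "y": 0, "z": 0.24, "turn": 0, "fingers": 1.2},
    {"x": -0.24, "y": 0, "z": 0.26, "turn": 0, "fingers": 1.2},
    {"x": -0.1, "y": 0, "z": 0.13, "turn": 0, "fingers": 1.2},
    {"x": 0, "y": 0, "z": 0, "turn": 0, "fingers": 1.2},
    {"x": 0, "y": 0, "z": 0, "turn": 0, "fingers": 1.2},
  ],
)

```text
clock: 7.05
position: [429.8, -240.8, 80.4]
ee_rot: [0.996, -0.087, 0.001, 0.001]
contact_force: [-2.9, -5.7, 7.3]
gripper_width: 13.1
```

```bash
python3 an.py w7
```

```text
t 7.05 jig [-55.3 -47.9  80.4] yaw -10.0 F jig [-1.8 -6.1  7.3] w 13.1 T [-1.56  0.71 -0.21]
plate [-118.5  -18.4] [(np.float64(-54.7), np.float64(-42.2)), (np.float64(-41.6), np.float64(-41.2)), (np.float64(-36.1), np.float64(-35.7))] knob [[-57.8, -54.3, 95.2], [-40.6, -43.2, 107.8]]
```

servo_tool(
  rows=[
    {"x": -0.12, "y": -0.02, "z": 0.15, "turn": 0, "fingers": 1.2},
    {"x": 0, "y": 0, "z": 0, "turn": 0, "fingers": 1.2},
  ],
)

```text
clock: 7.27
position: [428.2, -240.4, 78.7]
ee_rot: [0.996, -0.087, 0.0, 0.001]
contact_force: [-5.0, -5.0, 6.7]
gripper_width: 13.7
```

```bash
python3 st.py
```

```text
t 7.2667 jig [-56.9 -47.7  78.7] yaw -9.93 F jig [-4.  -5.8  6.7] w 13.7 T [-1.78  0.79  0.08]
```

servo_tool(
  rows=[
    {"x": -0.12, "y": 0, "z": 0.17, "turn": 0, "fingers": 1.2},
    {"x": 0, "y": 0, "z": 0, "turn": 0, "fingers": 1.2},
  ],
)

```text
clock: 7.43
position: [426.9, -240.1, 77.0]
ee_rot: [0.996, -0.086, -0.0, 0.001]
contact_force: [-4.2, -6.2, 7.0]
gripper_width: 13.4
```

```bash
python3 an.py w8
```

```text
t 7.4333 jig [-58.3 -47.7  77. ] yaw -9.91 F jig [-3.1 -6.8  7. ] w 13.4 T [-1.72  0.95  0.11]
plate [-118.7  -18.4] [(np.float64(-55.8), np.float64(-55.4)), (np.float64(-54.8), np.float64(-42.2)), (np.float64(-41.1), np.float64(-40.7))] knob [[-60.5, -54.1, 93.2], [-43.1, -43.0, 104.9]]
```

servo_tool(
  rows=[
    {"x": -0.1, "y": 0, "z": 0.15, "turn": 0, "fingers": 1.2},
    {"x": -0.09, "y": 0, "z": 0.15, "turn": 0, "fingers": 1.2},
    {"x": 0, "y": 0, "z": 0, "turn": 0, "fingers": 1.2},
  ],
)

```text
clock: 7.73
position: [424.4, -239.6, 73.7]
ee_rot: [0.996, -0.087, -0.001, 0.001]
contact_force: [-4.6, -6.0, 7.1]
gripper_width: 13.6
```

servo_tool(
  rows=[
    {"x": -0.08, "y": 0, "z": 0.15, "turn": 0, "fingers": 1.2},
    {"x": -0.08, "y": 0, "z": 0.15, "turn": 0, "fingers": 1.2},
    {"x": 0, "y": 0, "z": 0, "turn": 0, "fingers": 1.2},
  ],
)

```text
clock: 7.98
position: [422.3, -239.1, 70.6]
ee_rot: [0.996, -0.087, -0.001, 0.001]
contact_force: [-5.6, -5.4, 7.0]
gripper_width: 13.4
```

```bash
python3 an.py w9
```

```text
t 7.9833 jig [-63.  -47.6  70.6] yaw -9.99 F jig [-4.5 -6.2  7. ] w 13.4 T [-1.46  1.24 -0.05]
plate [-118.6  -18.3] [(np.float64(-55.3), np.float64(-55.0)), (np.float64(-54.8), np.float64(-42.2)), (np.float64(-40.4), np.float64(-40.0))] knob [[-64.9, -54.0, 88.5], [-46.9, -42.9, 99.7]]
```

View pics/w9.png

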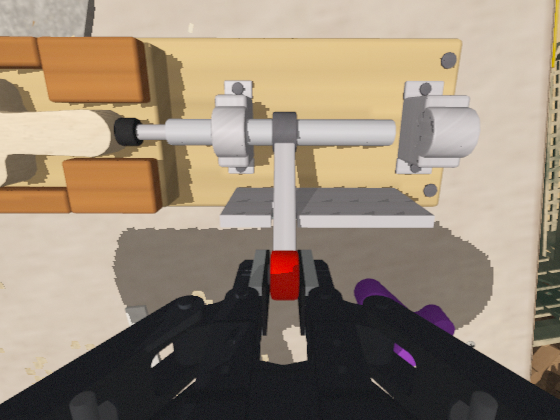

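servo_tool(
  rows=[
    {"x": -0.11, "y": 0, "z": 0.2, "turn": 0, "fingers": 1.2},
    {"x": -0.1, "y": 0, "z": 0.22, "turn": 0, "fingers": 1.2},
    {"x": -0.1, "y": 0, "z": 0.22, "turn": 0, "fingers": 1.2},
    {"x": -0.09, "y": 0, "z": 0.22, "turn": 0, "fingers": 1.2},
    {"x": -0.09, "y": 0, "z": 0.22, "turn": 0, "fingers": 1.2},
    {"x": 0, "y": 0, "z": 0, "turn": 0, "fingers": 1.2},
  ],
)

```text
clock: 8.53
position: [416.9, -238.1, 59.2]
ee_rot: [0.996, -0.087, -0.002, 0.0]
contact_force: [-5.7, -4.7, 5.8]
gripper_width: 13.1
```

```bash
python3 st.py
```

```text
t 8.5333 jig [-68.4 -47.5  59.2] yaw -10.0 F jig [-4.8 -5.6  5.8] w 13.1 T [-1.58  1.29 -0.05]
```

servo_tool(
  rows=[
    {"x": -0.08, "y": 0, "z": 0.22, "turn": 0, "fingers": 1.2},
    {"x": -0.06, "y": 0, "z": 0.22, "turn": 0, "fingers": 1.2},
    {"x": 0, "y": 0, "z": 0, "turn": 0, "fingers": 1.2},
  ],
)

```text
clock: 8.78
position: [415.3, -237.7, 54.7]
ee_rot: [0.996, -0.087, -0.002, 0.0]
contact_force: [-5.8, -5.0, 5.9]
gripper_width: 12.9
```

```bash
python3 an.py w10
```

```text
t 8.7833 jig [-70.2 -47.4  54.7] yaw -10.01 F jig [-4.9 -5.9  5.9] w 12.9 T [-1.34  1.28 -0.01]
plate [-119.   -18.3] [(np.float64(-54.6), np.float64(-53.2)), (np.float64(-48.1), np.float64(-47.7)), (np.float64(-43.5), np.float64(-42.0))] knob [[-70.8, -53.7, 76.6], [-54.4, -42.5, 86.1]]
```

servo_tool(
  rows=[
    {"x": -0.05, "y": 0, "z": 0.2, "turn": 0, "fingers": 1.2},
    {"x": -0.04, "y": 0, "z": 0.2, "turn": 0, "fingers": 1.2},
    {"x": 0, "y": 0, "z": 0, "turn": 0, "fingers": 1.2},
  ],
)

```text
clock: 9.08
position: [414.1, -237.6, 50.7]
ee_rot: [0.996, -0.087, -0.002, 0.0]
contact_force: [-7.2, -4.2, 5.0]
gripper_width: 13.4
```

servo_tool(
  rows=[
    {"x": -0.02, "y": 0, "z": 0.15, "turn": 0, "fingers": 1.2},
    {"x": 0, "y": 0, "z": 0, "turn": 0, "fingers": 1.2},
  ],
)

```text
clock: 9.25
position: [413.6, -237.5, 49.2]
ee_rot: [0.996, -0.087, -0.003, 0.0]
contact_force: [-8.0, -3.6, 5.5]
gripper_width: 13.2
```

```bash
python3 an.py w11
```

```text
t 9.25 jig [-71.8 -47.4  49.2] yaw -10.02 F jig [-7.2 -5.   5.5] w 13.2 T [-1.52  1.6  -0.08]
plate [-119.3  -18.1] [(np.float64(-119.0), np.float64(-118.7)), (np.float64(-54.6), np.float64(-42.2)), (np.float64(-41.8), np.float64(-41.5))] knob [[-72.8, -53.7, 71.8], [-56.3, -42.5, 80.9]]
```

View pics/w11.png

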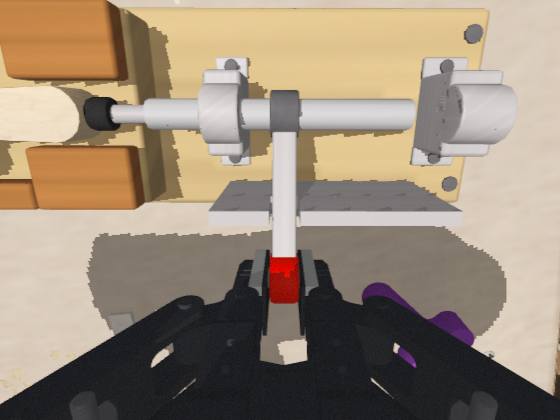

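servo_tool(
  rows=[
    {"x": 0, "y": 0, "z": 0.2, "turn": 0, "fingers": 1.2},
    {"x": -0.05, "y": 0, "z": 0.2, "turn": 0, "fingers": 1.2},
    {"x": 0, "y": 0, "z": 0, "turn": 0, "fingers": 1.2},
  ],
)

```text
clock: 9.55
position: [413.0, -237.4, 45.0]
ee_rot: [0.996, -0.087, -0.003, 0.0]
contact_force: [-6.8, -5.3, 5.8]
gripper_width: 13.3
```

```bash
python3 an.py w12
```

```text
t 9.55 jig [-72.4 -47.4  45. ] yaw -10.04 F jig [-5.8 -6.4  5.8] w 13.3 T [-1.54  1.59 -0.01]
plate [-118.9  -18.2] [(np.float64(-54.9), np.float64(-54.7)), (np.float64(-54.6), np.float64(-42.1)), (np.float64(-39.7), np.float64(-39.4))] knob [[-74.2, -53.7, 68.9], [-57.3, -42.5, 77.3]]
```

servo_tool(
  rows=[
    {"x": 0, "y": 0, "z": 0.15, "turn": 0, "fingers": 1.2},
    {"x": 0, "y": 0, "z": 0, "turn": 0, "fingers": 1.2},
  ],
)

```text
clock: 9.77
position: [412.7, -237.3, 43.5]
ee_rot: [0.996, -0.088, -0.003, 0.0]
contact_force: [-7.6, -5.0, 5.1]
gripper_width: 13.5
```

```bash
python3 an.py w13
```

```text
t 9.7667 jig [-72.8 -47.4  43.5] yaw -10.04 F jig [-6.6 -6.3  5.1] w 13.5 T [-1.53  1.69 -0.13]
plate [-118.9  -18.3] [(np.float64(-54.5), np.float64(-42.2)), (np.float64(-40.9), np.float64(-40.7)), (np.float64(-39.8), np.float64(-39.6))] knob [[-74.6, -53.7, 67.1], [-57.7, -42.5, 75.7]]
```

servo_tool(
  rows=[
    {"x": 0, "y": 0, "z": 0.12, "turn": 0, "fingers": 1.2},
    {"x": 0, "y": 0, "z": 0, "turn": 0, "fingers": 1.2},
  ],
)

```text
clock: 9.98
position: [412.7, -237.2, 42.2]
ee_rot: [0.996, -0.087, -0.003, -0.0]
contact_force: [-6.4, -4.6, 4.6]
gripper_width: 13.6
```

servo_tool(
  rows=[
    {"x": 0, "y": 0, "z": 0.1, "turn": 0, "fingers": 1.2},
    {"x": 0, "y": 0, "z": 0, "turn": 0, "fingers": 1.2},
  ],
)

```text
clock: 10.15
position: [412.5, -237.2, 41.2]
ee_rot: [0.996, -0.087, -0.003, -0.0]
contact_force: [-7.5, -4.0, 4.7]
gripper_width: 13.5
```

```bash
python3 an.py w14
```

```text
t 10.15 jig [-73.  -47.3  41.2] yaw -10.02 F jig [-6.7 -5.2  4.7] w 13.5 T [-1.31  1.72  0.05]
plate [-119.4  -18.3] [(np.float64(-119.4), np.float64(-119.0)), (np.float64(-54.6), np.float64(-42.2)), (np.float64(-41.4), np.float64(-41.1))] knob [[-75.3, -53.7, 65.7], [-58.4, -42.5, 73.7]]
```

servo_tool(
  rows=[
    {"x": 0, "y": 0, "z": 0.08, "turn": 0, "fingers": 1.2},
    {"x": 0, "y": 0, "z": 0, "turn": 0, "fingers": 1.2},
  ],
)

```text
clock: 10.37
position: [412.3, -237.1, 40.4]
ee_rot: [0.996, -0.087, -0.004, -0.0]
contact_force: [-7.5, -5.2, 6.0]
gripper_width: 13.4
```

servo_tool(
  rows=[
    {"x": 0, "y": 0, "z": 0.08, "turn": 0, "fingers": 1.2},
    {"x": 0, "y": 0, "z": 0, "turn": 0, "fingers": 1.2},
  ],
)

```text
clock: 10.53
position: [412.2, -237.1, 39.7]
ee_rot: [0.996, -0.087, -0.004, -0.0]
contact_force: [-8.6, -4.8, 6.5]
gripper_width: 13.5
```

```bash
python3 an.py w15
```

```text
t 10.5333 jig [-73.3 -47.3  39.7] yaw -10.02 F jig [-7.6 -6.2  6.5] w 13.5 T [-1.24  1.9   0.06]
plate [-118.8  -18.2] [(np.float64(-55.2), np.float64(-55.0)), (np.float64(-54.5), np.float64(-42.2)), (np.float64(-41.4), np.float64(-41.2))] knob [[-75.5, -53.7, 64.2], [-58.6, -42.5, 72.1]]
```

servo_tool(
  rows=[
    {"x": 0, "y": 0, "z": 0.08, "turn": 0, "fingers": 1.2},
    {"x": 0, "y": 0, "z": 0, "turn": 0, "fingers": 1.2},
  ],
)

```text
clock: 10.75
position: [412.4, -237.2, 39.1]
ee_rot: [0.996, -0.088, -0.004, 0.0]
contact_force: [-8.5, -3.8, 7.8]
gripper_width: 13.6
```

```bash
python3 an.py w16
```

```text
t 10.75 jig [-73.  -47.4  39.1] yaw -10.04 F jig [-7.7 -5.2  7.8] w 13.6 T [-1.4   1.99 -0.08]
plate [-119.1  -18.3] [(np.float64(-119.1), np.float64(-118.7)), (np.float64(-54.6), np.float64(-42.1)), (np.float64(-41.9), np.float64(-41.7))] knob [[-75.7, -53.7, 63.8], [-58.6, -42.6, 71.8]]
```

View pics/w16.png

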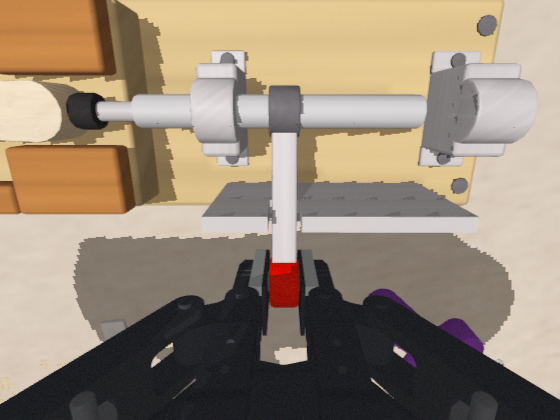

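The bar sits deep in the notch at (285,215), and the knob has stopped going down while Fz rises, which means bottom contact. One more small seating step, then release.

servo_tool(
  rows=[
    {"x": 0, "y": 0, "z": 0.07, "turn": 0, "fingers": 1.2},
    {"x": 0, "y": 0, "z": 0, "turn": 0, "fingers": 1.2},
  ],
)

```text
clock: 10.97
position: [412.4, -237.3, 38.8]
ee_rot: [0.996, -0.088, -0.004, 0.0]
contact_force: [-9.1, -4.2, 10.8]
gripper_width: 13.6
```

```bash
python3 an.py w17
```

```text
t 10.9667 jig [-73.1 -47.5  38.8] yaw -10.04 F jig [-8.2 -5.7 10.8] w 13.6 T [-1.24  2.23 -0.11]
plate [-119.1  -18.3] [(np.float64(-119.1), np.float64(-118.8)), (np.float64(-54.6), np.float64(-42.1)), (np.float64(-41.2), np.float64(-41.0))] knob [[-75.8, -53.7, 63.4], [-58.8, -42.6, 71.6]]
```

servo_tool(
  rows=[
    {"x": 0, "y": 0, "z": 0, "turn": 0, "fingers": 2.2},
    {"x": 0, "y": 0, "z": 0, "turn": 0, "fingers": 3.5},
    {"x": 0, "y": 0, "z": 0, "turn": 0, "fingers": 4.5},
    {"x": 0, "y": 0, "z": 0, "turn": 0, "fingers": 4.5},
    {"x": 0, "y": 0, "z": 0, "turn": 0, "fingers": 4.5},
  ],
)

```text
clock: 11.43
position: [416.5, -236.6, 38.3]
ee_rot: [0.996, -0.087, 0.0, -0.0]
contact_force: [-0.5, -0.2, 0.0]
gripper_width: 45.1
```

```bash
python3 an.py w18
```

```text
t 11.4333 jig [-69.1 -46.1  38.3] yaw -9.94 F jig [-0.5 -0.3  0. ] w 45.1 T [ 0.03 -0.    0.02]
plate [-118.9  -18.4] [(np.float64(-54.6), np.float64(-42.1)), (np.float64(-42.0), np.float64(-41.7)), (np.float64(-40.5), np.float64(-40.3))] knob [[-75.0, -55.1, 64.1], [-58.6, -44.0, 72.1]]
```

View pics/w18.png

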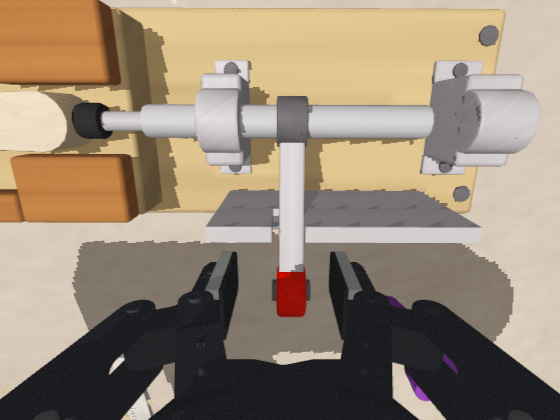

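Released: the bar rests against the notch's right flank at (291,220), the spring holds it, and the fingers are clear. I'll retreat upward and look.

servo_tool(
  rows=[
    {"x": 0, "y": 0, "z": -1.5, "turn": 0, "fingers": 4.5},
    {"x": 0, "y": 0, "z": -3, "turn": 0, "fingers": 4.5},
    {"x": 0, "y": 0, "z": -4, "turn": 0, "fingers": 4.5},
    {"x": 0, "y": 0, "z": -4, "turn": 0, "fingers": 4.5},
    {"x": -1, "y": -2, "z": -3, "turn": 0, "fingers": 4.5},
    {"x": -1, "y": -2, "z": -3, "turn": 0, "fingers": 4.5},
    {"x": -1, "y": 0, "z": -1, "turn": 0, "fingers": 4.5},
    {"x": 0, "y": 0, "z": 0, "turn": 0, "fingers": 4.5},
    {"x": 0, "y": 0, "z": 0, "turn": 0, "fingers": 4.5},
  ],
)

```text
clock: 12.23
position: [393.5, -191.8, 233.6]
ee_rot: [0.996, -0.087, 0.001, -0.0]
contact_force: [0.0, -0.3, -0.3]
gripper_width: 45.1
```

```bash
python3 an.py w19; python3 - <<'E'
from h import *
C=j(cloud('w19'));im,*_=load('w19');h=cv2.cvtColor(im,cv2.COLOR_RGB2HSV)
k=(im.max(-1)<40)&(C[...,2]>50)&(C[...,2]<60)&(abs(C[...,0])<8)&(C[...,1]>-5)
n=(h[...,1]<110)&(C[...,2]>52)&(C[...,2]<64)&(C[...,1]>35)&(C[...,1]<135)&(abs(C[...,0])<30)
f=(abs(C[...,0])<30)&(C[...,2]>63.)&(C[...,2]<71)&(C[...,1]>120)
print('nose',np.percentile(C[k][:,1],[3,97]).round(1),'blank',np.percentile(C[n][:,1],[.2,99.8]).round(1),'fence',np.percentile(C[f][:,1],[2,98]).round(1))
for y in range(116,136): 
    s=(abs(C[...,0])<4)&(abs(C[...,1]-y)<.5); print(y,s.sum() and np.median(C[s][:,2]).round(0),end=' ')
snap('side','s19'); im,*_=load('s19');cv2.imwrite('pics/s19c.png',cv2.resize(cv2.cvtColor(im[200:310,230:370],cv2.COLOR_RGB2BGR),None,fx=5,fy=5))
E
```

```text
t 12.2333 jig [-99.5  -6.  233.6] yaw -9.93 F jig [ 0.1 -0.2 -0.3] w 45.1 T [-0.05  0.06 -0.  ]
plate [-119.   -19.1] [(np.float64(-54.7), np.float64(-42.5)), (np.float64(-21.0), np.float64(-20.2)), (np.float64(-20.1), np.float64(-19.3))] knob [[-77.1, -55.2, 61.8], [-59.1, -44.1, 72.5]]
nose [24.9 32.9] blank [ 35.1 129.9] fence [129.3 141.8]
116 58.0 117 58.0 118 59.0 119 59.0 120 58.0 121 59.0 122 58.0 123 58.0 124 58.0 125 59.0 126 58.0 127 58.0 128 59.0 129 60.0 130 63.0 131 67.0 132 67.0 133 67.0 134 67.0 135 67.0
```

View pics/w19.png

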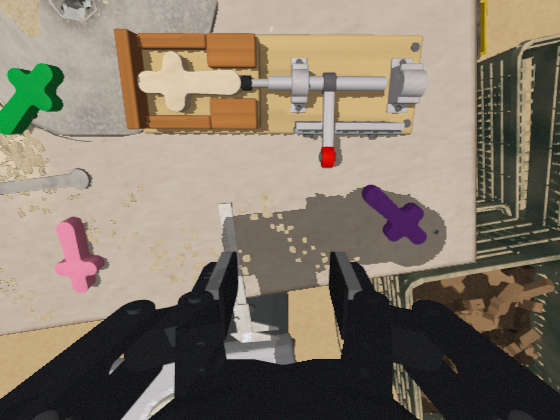

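View pics/s19c.png

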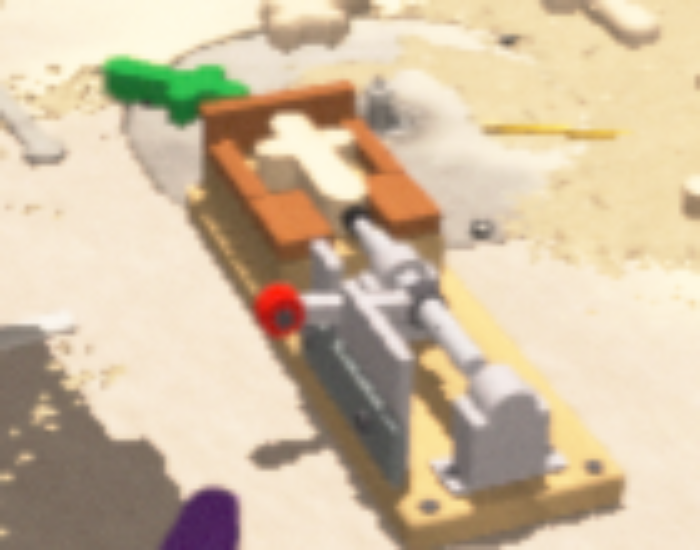

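Both views show the lever locked at the bottom of the notch: knob at wrist (328,157), centre z about 61.5. The blank is against the fence (no gap near wrist (141,82)), and nothing else has moved. I hand the job in.

```bash
python3 -c "
from bench import arm
print(arm.job_done())"
```

```text
the job is handed in; nothing more can be done
None
```

The blank is clamped and the lever is locked. I handed the job in at about 12 s on the robot's clock.

**What I did:** I pinched the red knob over its bosses and slid the bolt to about 0.053, which pushed the blank against the fence. I lined the lever up with the notch in the wrist camera, swung it down in small force-checked steps until it touched bottom, then let go and retreated.

**Last checks:**
- **Blank:** its far end is at jig y of about 130 mm, with no gap to the fence. The nose tip is pressed in at about 33 mm.
- **Lever:** after release the knob is at z of about 61.5 mm, an angle of about 1.4 rad. The bar went back about 1.4 mm, rests on the notch's flank and stays there.
- **Force:** the largest force on the wrist in the readings was about 14 N, with no sign of the lever hitting the plate's top edge.
- **Surroundings:** the jig area and the crosses near it looked undisturbed in the last pictures. I did not measure every bystander individually.

**One disagreement:** the gripper read 13.5 mm over the knob where 16 mm was expected. The knob slid about 6 mm between the pads as it turned, so I judged the final lever angle from the camera rather than from the tool position.

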